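# Gap spacer and pressed plate in a bonding jig

## Robot

A 6-joint arm with a two-finger parallel gripper is mounted at the origin on a cart in front of the work surface, level with it; the furniture and walls round the work are solid. World frame = base frame: x ahead of the robot, y to its left, z up, the work surface at z = 0. Lengths are in m, angles in rad, forces in N, time in s.
With the tool pointing down it reaches from about 0.375 to 0.9 m from the base axis. Payload 3.1 kg.
Tool frame: the origin (TCP) lies at the very end of the fingers, on their centre line; the grasp point (between the pads) lies 19 mm behind it; z points along the fingers, x is the direction in which the jaws open and shut, and the axes are right-handed (so a half turn about z gives the same grasp; the last joint's range is limited). The gripper opens to 87 mm and grips with 3 to 60 N. Pads are 19 mm wide; open, the fingers measure 117 mm over their backs; the gripper's body (75 mm by 190 mm) begins 51 mm behind the grasp point.
Start: joints at [-1.319, 0.527, 1.433, -0, 1.181, -0.178], TCP at [0.261, -0.568, 0.223] pointing down, gripper open.
Joint ranges: [-3.08, 3.08], [-0.75, 2.2], [0.22, 2.44], [-1.43, 4.57], [0, 2.65], [-2.85, 2.85]. Speed limits (rad/s): [2.79, 2.79, 3.14, 3.14, 3.14, 3.14].

## Interface

Orientations are given as a unit quaternion [w, x, y, z].
In Python, from station import env, grab_frame, ticket gives the robot as it stands. The module is installed in compiled form; this text tells all that it offers.
- The arm moves only by the tool servo_tool, never from a script. Its argument "increments" is one flat list of numbers, 7 for each row, row after row: the turn, a rotation vector about the tool's x, y, z in rad, then the shift along the tool's x, y, z in mm, then the finger opening in mm, from 0 to 87. In form: [wx, wy, wz, dx, dy, dz, claw, wx, wy, wz, dx, dy, dz, claw, ...]. A call has exactly 5 rows; each row is the pose to reach, as a shift and turn from the pose commanded when the call began, along the tool's axes at that moment; what a row does not reach only later rows make up. A row lasts 1/8 s, in which the tool goes at most 62.5 mm and 10.7 degrees, less where a joint would pass 70% of its speed; a pose out of reach is approached as far as the arm can. A call with a gripper value outside its range is refused whole. The fingers move at their own pace and stop on an object; "newtons" is the grip in N (left out, the last holds). Time passes only in rows, so rows that repeat a pose let the fingers close, or fill a call up. It gives the time, the measured TCP pose, the force and the opening at its end, in the units of the state.
- env.sense(): the state, without advancing time (a new reading comes with each control period).
- grab_frame(name): name is "scene" or "top"; returns a dict with "color" (384x512x3 uint8, blue, green, red), "mtx" (3x3 intrinsics, pixels), "T" (4x4, takes a point from camera to world coordinates). Camera axes: x right, y up, looking along -z (the intrinsics and any distortion apply to the point x, -y, -z); pixel columns grow to the right and rows downward; lengths in m; the calibration is good to about 2 mm. A picture is of the moment at which its call begins. There is no depth.
- ticket.hand_in(): hands the job in, once; it reports no verdict.
The state is a dict: "clock": time; "qpos": joint angles; "joint_velocities": joint speeds; "effort": joint torques, N m; "ee_pos": TCP position; "orientation": TCP orientation; "wrist_force": force on the tool from outside, world axes, zero at the start; "wrist_torque": the same for the moment, N m; "grip_width": opening from 0.0 (shut) to 1.0 (fully open).
Only numpy, scipy, OpenCV 4.12 (cv2) and the standard library are available. Lean on these libraries where they do the work, as an engineer would, in place of code of your own. Each camera call takes 0.05 s, during which the arm holds its last target.

## Task

Take the upright spacer bar and slide it fully down into the one gap beside the white ceramic plate in the bonding jig that is wide enough for it (do not force it at the narrow gap), and let go of it there. Then, with the fingertips, gently press the springy plate down until it is flush with the jig's rails, and finish while still holding it pressed down, with the spacer left in its gap and the wedge left alone.

Things in the scene. Friction and masses are not known exactly. Their poses are not given: they have to be found in the camera images.
- jig: bonding jig fixed to the bench, with bare aluminium rails on a dark steel base plate 112 (x) x 140 (y) x 8 mm; origin at the centre of its underside, z up. Two fixed end rails 12 mm wide stand across it at x = +/-42 mm (inner faces at +/-36 mm), two side rails (rail_slim, rail_thick) along x at y = +/-53 mm; all rail tops lie 30 mm above the bench. The pocket between the rails has the plate in its middle; floor of the gaps 8 mm above the bench
- rail_slim: side rail of the jig, 71.5 (along x) x 10 (y) x 22 mm high; origin at the centre of its underside, 8 mm above the bench, same axes as the jig. It stands on either the +y or the -y side of the plate; between it and the plate is the wide gap: 16 mm, 72 mm long, its centre line 40 mm from the plate's centre. The spacer fits here
- rail_thick: side rail of the jig, 71.5 x 26 (y) x 22 mm high, on the side opposite to rail_slim; origin at the centre of its underside. Between it and the plate is the narrow gap, 8 mm: too narrow for the spacer
- tile_top (a point): centre of the top face of the white ceramic plate, 64 x 64 x 10 mm, in the middle of the jig; it moves only up and down in the jig, on a spring; top face 36 mm above the bench when up, 30 mm when flush with the rails
- tile (a joint): how far the plate is pressed down, in m: 0 up (6 mm proud of the rails), 0.006 flush, where it meets a stop at 0.0062; the spring pushes back with about 2 N at first and 8 N when flush
- spacer_center (a point): centre (half-way up) of the spacer, a loose upright dark steel bar, 46 (x) x 12 (y) x 56 mm high, about 60 to 110 g, plain, standing on its narrow chamfered foot; axes: x along its 46 mm length, y across its 12 mm thickness, z up. In the gap it stands on the jig's floor, its length along the jig's x, its centre 36 mm and its top 64 mm above the bench
- wedge_center (a point): point 12 mm above the underside of a loose dark steel wedge, 63 x 24 x 33 mm, sloping down to one end, lying on the bench; not needed
Things that resemble listed ones, but are neither listed nor needed, are in the scene too. What is shaped like the part that bears spacer_center but red is not meant.

How it is judged:
By the outcome, as a careful person would: the job done as asked, in the order asked, and still so for the second after the job is handed in, while the arm keeps its last pose, push and grip.
It also fails if it takes over 51 s, if anything falls off the work surface, if the arm or the gripper's body presses on something with over 40 N, if the wrist force passes 120 N, or if a joint passes its speed limit or range.

## Working session

There is one attempt and no reset: what is moved stays moved. The work goes in short steps, Python scripts to look and compute and a tool call to move; the robot and the scene stay as the last step left them, time stands still between calls to the robot, and variables do not carry over. Pictures are saved under pics/ and viewed, and the job is handed in when it is done.

Besides the shell and the picture viewer there is one more tool, called after "Emit:" by a JSON object that holds its "api" and its "payload", one argument or row to a line. servo_tool: Moves the arm, as the interface text tells. Its arguments: {"type":"object","properties":{"increments":{"type":"array"},"newtons":{"type":"number"}},"required":["increments"]}

```bash
mkdir -p pics; cat > h.py <<'E'
import numpy as np, cv2
from station import env, grab_frame, ticket
def snap(name,fn):
    f=grab_frame(name); cv2.imwrite(f'pics/{fn}.png',f['color']); np.savez(f'pics/{fn}.npz',mtx=f['mtx'],T=f['T']); return f
def ray(f,u,v):
    K=f['mtx'];T=f['T']; p=np.linalg.inv(K)@[u,v,1]; d=T[:3,:3]@[p[0],-p[1],-p[2]]; return T[:3,3],d
def at(f,u,v,z):
    o,d=ray(f,u,v); return (o+d*(z-o[2])/d[2]).round(4)
def proj(f,P):
    T=f['T'];c=T[:3,:3].T@(np.array(P)-T[:3,3]); q=f['mtx']@[c[0],-c[1],-c[2]]; return (q[:2]/q[2]).round(1)
def load(fn): return dict(np.load(f'pics/{fn}.npz'))
def crop(fn,u0,v0,u1,v1,s,out):
    im=cv2.imread(f'pics/{fn}.png')[v0:v1,u0:u1]; cv2.imwrite(f'pics/{out}.png',cv2.resize(im,None,fx=s,fy=s,interpolation=cv2.INTER_CUBIC))
E
python3 - <<'E'
from h import *
a=snap('scene','s0');b=snap('top','t0')
for f in(a,b): print({k:(v if k!='color' else 0) for k,v in f.items()})
print(env.sense())
E
```

```text
{'color': 0, 'mtx': array([[350.47590756,   0.        , 250.93283594],
       [  0.        , 350.47590756, 194.1093769 ],
       [  0.        ,   0.        ,   1.        ]]), 'T': array([[-0.51284436,  0.5326153 , -0.67328419, -0.08448363],
       [-0.85847843, -0.31604485,  0.40389408,  0.36289166],
       [ 0.00233217,  0.78513476,  0.61932057,  0.57375323],
       [ 0.        ,  0.        ,  0.        ,  1.        ]])}
{'color': 0, 'mtx': array([[349.96309872,   0.        , 257.8225523 ],
       [  0.        , 349.96309872, 189.97874125],
       [  0.        ,   0.        ,   1.        ]]), 'T': array([[ 1.06135949e-02,  9.94727716e-01, -1.02000602e-01,
         3.85255916e-01],
       [-9.99943438e-01,  1.06283372e-02, -3.98948739e-04,
         1.37647890e-02],
       [ 6.87251420e-04,  1.01999067e-01,  9.94784257e-01,
         9.77108914e-01],
       [ 0.00000000e+00,  0.00000000e+00,  0.00000000e+00,
         1.00000000e+00]])}
{'clock': 0.1, 'qpos': array([-1.31847859e+00,  5.28358774e-01,  1.43377020e+00, -1.22725154e-05,
        1.18139885e+00, -1.78498966e-01]), 'joint_velocities': array([-7.42238598e-05, -3.69105191e-03, -1.28195253e-03, -2.31115492e-04,
        9.02732900e-04, -2.14807441e-03]), 'effort': array([-5.34212686e-04, -4.40986741e+01, -1.77150160e+01,  6.33875490e-02,
        5.34041645e-02, -5.74964724e-05]), 'ee_pos': array([ 0.26086568, -0.56723324,  0.22167962]), 'orientation': array([-6.54314513e-04,  8.41907340e-01, -5.39621251e-01, -7.12828455e-04]), 'wrist_force': array([-0.18304305,  0.28838155, -0.39805702]), 'wrist_torque': array([0.03337225, 0.03412105, 0.01568948]), 'grip_width': 1.0019510097402808}
```

View pics/s0.png

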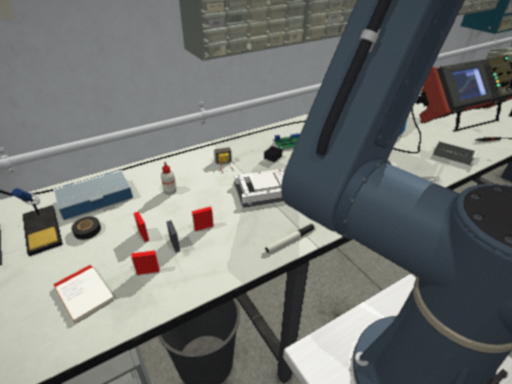

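View pics/t0.png

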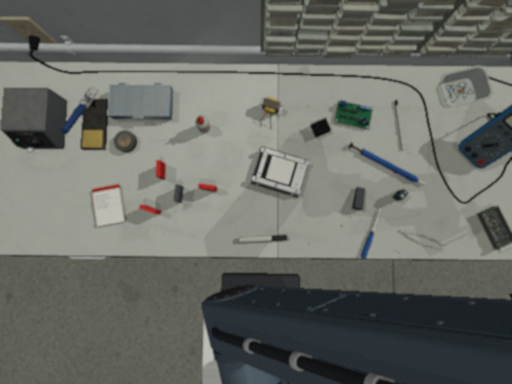

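Top view: jig with white plate at about (280,171). Dark bar at (179,193) among three red ones at (161,170), (207,187) and (150,209). Other dark items are at (359,198) (probably the wedge) and (320,128). I'll check them in crops.

```bash
python3 - <<'E'
from h import *
crop('t0',135,150,225,225,8,'c1');crop('s0',120,180,240,280,6,'c2');crop('t0',240,135,320,205,9,'c3');crop('t0',300,110,420,220,5,'c4')
E
```

```text
(no output)
```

View pics/c1.png

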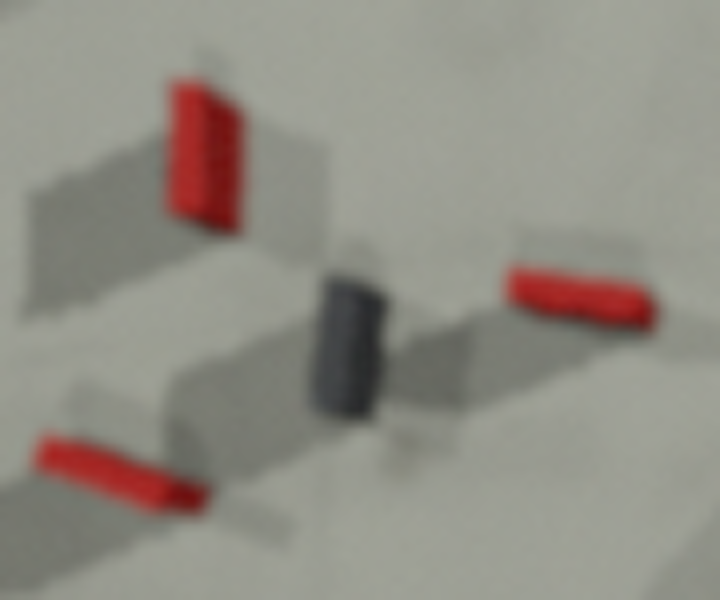

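View pics/c2.png

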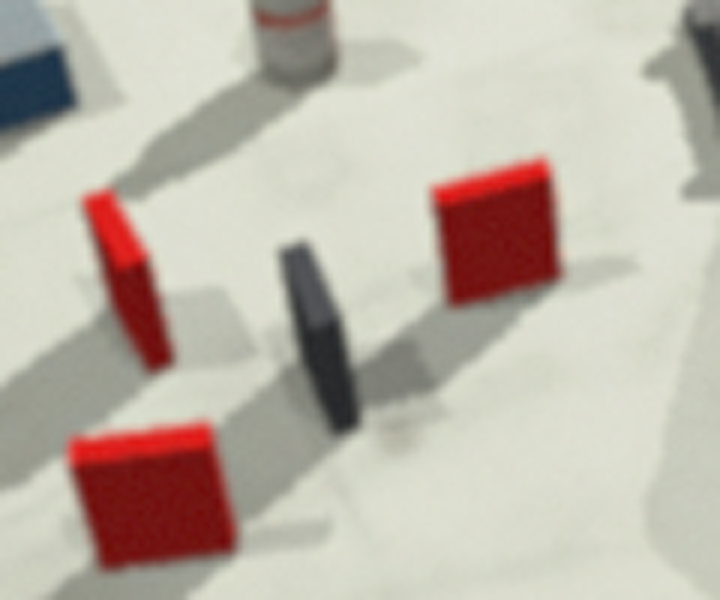

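View pics/c3.png

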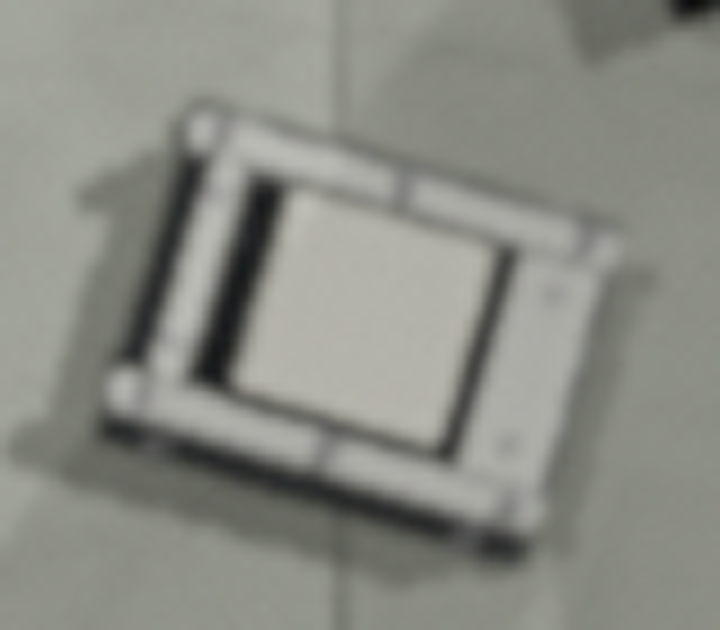

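View pics/c4.png

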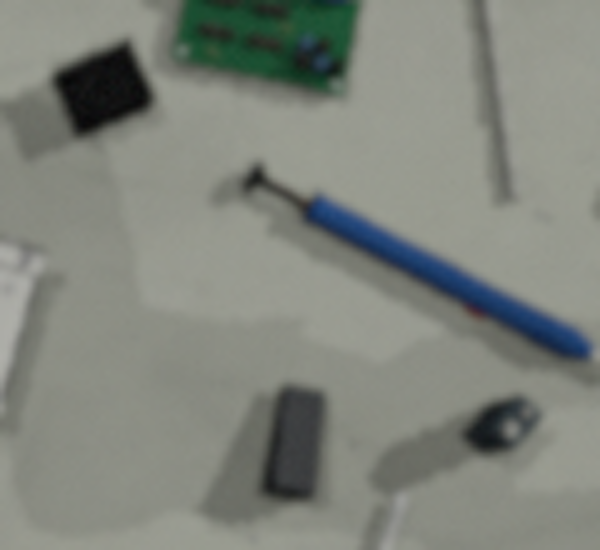

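The spacer is the dark upright bar at top (179,193) / scene (173,236). Look-alikes are the three red bars (rejected by colour), the low wedge at top (359,198) and the black cube at (320,128). The wide gap is on the image-left (+y) side of the plate, at about top (266,166). Next I fit the poses.

```bash
cat >> h.py <<'E'
from scipy.optimize import minimize, least_squares
def box(c,yaw,sx,sy,z0,z1):
    R=np.array([[np.cos(yaw),-np.sin(yaw)],[np.sin(yaw),np.cos(yaw)]])
    return [np.r_[np.array(c)+R@[a*sx/2,b*sy/2],z] for a in(-1,1) for b in(-1,1) for z in(z0,z1)]
def iou(f,mask,u0,v0,P,s=8):
    q=np.array([proj(f,p) for p in P]); q=((q-[u0,v0]+.5)*s-.5)
    m=np.zeros(mask.shape,np.uint8); cv2.fillConvexPoly(m,cv2.convexHull((q*16).round().astype(np.int32)),1,shift=4)
    return (m&mask).sum()/max(1,(m|mask).sum())
def dmask(fn,u0,v0,u1,v1,thr,s=8):
    im=cv2.imread(f'pics/{fn}.png')[v0:v1,u0:u1]; im=cv2.resize(im,None,fx=s,fy=s,interpolation=cv2.INTER_CUBIC)
    m=(im.max(2)<thr).astype(np.uint8)
    n,l,st,_=cv2.connectedComponentsWithStats(m); k=1+np.argmax(st[1:,4]); return (l==k).astype(np.uint8)
E
python3 - <<'E'
from h import *
ft,fs=load('t0'),load('s0')
mt=dmask('t0',165,175,192,210,95); ms=dmask('s0',160,215,186,258,92)
print(mt.sum()/64,ms.sum()/64)
g=at(ft,179,193,.04);print(g)
def run(w):
    best=None
    for y0 in np.linspace(-.4,.4,5):
        fun=lambda p:-(w[0]*iou(ft,mt,165,175,box(p[:2]/100,p[2],.046,.012,0,.056))+w[1]*iou(fs,ms,160,215,box(p[:2]/100,p[2],.046,.012,0,.056)))
        r=minimize(fun,[g[0]*100,g[1]*100,y0],method='Nelder-Mead',options=dict(initial_simplex=[[g[0]*100,g[1]*100,y0],[g[0]*100+1,g[1]*100,y0],[g[0]*100,g[1]*100+1,y0],[g[0]*100,g[1]*100,y0+.2]]))
        if best is None or r.fun<best.fun: best=r
    return best
for w in((1,0),(0,1),(1,1)):
    r=run(w);print(w,r.x,r.fun)
# jig
c=np.array([(285,187),(497,246),(437,447),(229,383)])/9+[240,135]-.4
W=np.array([at(ft,u,v,.036) for u,v in c]);print(W)
for i in range(4):print(np.linalg.norm(W[i]-W[(i+1)%4]),np.degrees(np.arctan2(*(W[(i+1)%4]-W[i])[[1,0]])))
print(W.mean(0))
crop('s0',225,160,305,215,9,'c5')
E
```

```text
142.359375 178.578125
[0.4709 0.226  0.04  ]
(1, 0) [47.0211681  22.95287863 -0.08899885] -0.8553167313701354
(0, 1) [46.79099205 22.91853257 -0.17203129] -0.7800182034586571
(1, 1) [46.94594005 22.89623146 -0.16504258] -1.6162748973800056
[[ 0.5771 -0.0216  0.036 ]
 [ 0.5597 -0.0859  0.036 ]
 [ 0.4982 -0.0678  0.036 ]
 [ 0.5169 -0.0051  0.036 ]]
0.06661268647937868 -105.14196062863107
0.06410818980442358 163.6003723809439
0.06542919837503744 73.39301942138296
0.06242026914392464 -15.327573633610442
[ 0.537975 -0.0451    0.036   ]
```

View pics/c5.png

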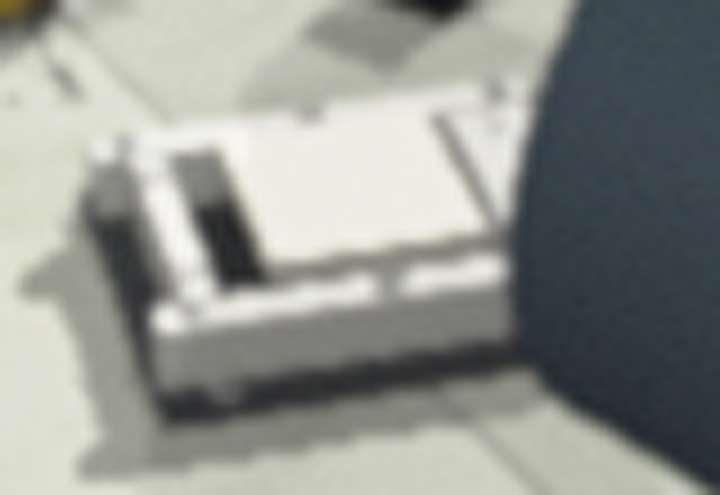

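```bash
python3 - <<'E'
from h import *
ft,fs=load('t0'),load('s0')
def ov(fn,f,P,u0,v0,u1,v1,s):
    im=cv2.resize(cv2.imread(f'pics/{fn}.png')[v0:v1,u0:u1],None,fx=s,fy=s,interpolation=cv2.INTER_CUBIC)
    q=[tuple((((proj(f,p)-[u0,v0])+.5)*s).astype(int)) for p in P]
    for i in range(8):
        for j in range(i):
            if bin(i^j).count('1')==1: cv2.line(im,q[i],q[j],(0,255,0),1)
    return im
P=box((.4695,.229),-.15,.046,.012,0,.056)
a=ov('t0',ft,P,160,172,200,212,10);b=ov('s0',fs,P,155,215,195,255,10)
cv2.imwrite('pics/o1.png',np.hstack([a,b]))
# jig overlay
c=(.538,-.0451);y=-.276
R=np.array([[np.cos(y),-np.sin(y)],[np.sin(y),np.cos(y)]])
o=lambda d:np.array(c)+R@d
im=None
def multi(fn,f,bs,u0,v0,u1,v1,s):
    im=cv2.resize(cv2.imread(f'pics/{fn}.png')[v0:v1,u0:u1],None,fx=s,fy=s,interpolation=cv2.INTER_CUBIC)
    for P in bs:
        q=[tuple((((proj(f,p)-[u0,v0])+.5)*s).astype(int)) for p in P]
        for i in range(8):
            for j in range(i):
                if bin(i^j).count('1')==1: cv2.line(im,q[i],q[j],(0,255,0),1)
    return im
bs=[box(c,y,.112,.14,0,.008),box(c,y,.064,.064,.026,.036),box(o([0,.053]),y,.0715,.01,.008,.03),box(o([0,-.053]),y,.0715,.026,.008,.03)]
cv2.imwrite('pics/o2.png',multi('t0',ft,bs,240,135,320,205,9));cv2.imwrite('pics/o3.png',multi('s0',fs,bs,225,160,305,215,9))
E
```

```text
(no output)
```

View pics/o1.png

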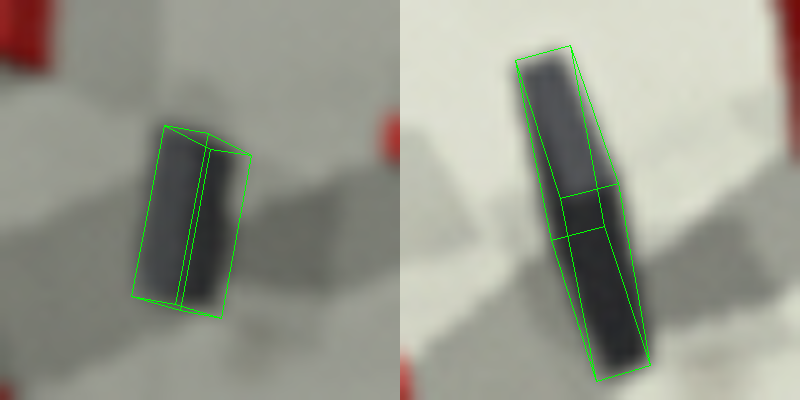

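View pics/o2.png

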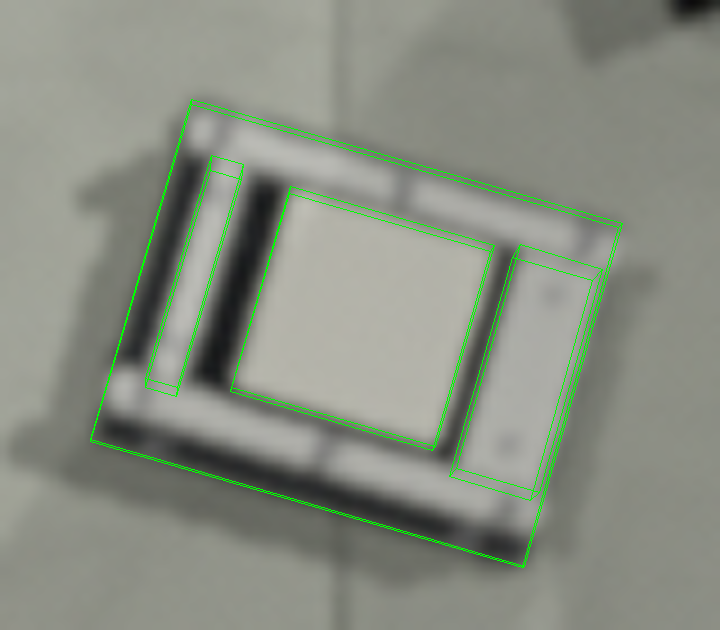

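View pics/o3.png

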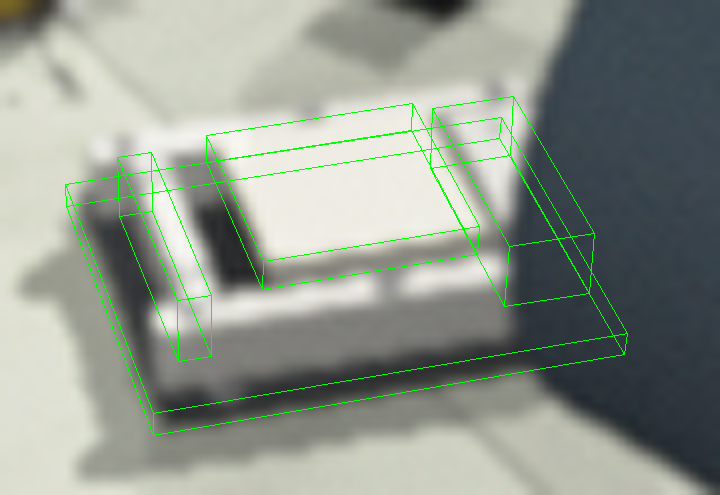

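```bash
cat >> h.py <<'E'
from scipy.spatial.transform import Rotation as Ro
def plan(tgt,yawx,cur=None,R=None):
    """tool-axes shift (mm) and rotvec to have TCP at tgt, tool down, tool x at world angle yawx (rad)"""
    s=env.sense(); q=s['orientation']; 
    if R is None: R=Ro.from_quat([q[1],q[2],q[3],q[0]])
    p=s['ee_pos'] if cur is None else cur
    c,n=np.cos(yawx),np.sin(yawx)
    G=Ro.from_matrix(np.array([[c,n,0],[n,-c,0],[0,0,-1]]))
    print('clock',s['clock'],'p',s['ee_pos'].round(4),'F',s['wrist_force'].round(2),'w',s['grip_width'])
    print('shift mm',(R.inv().apply(np.array(tgt)-p)*1000).round(1),'rot',(R.inv()*G).as_rotvec().round(4))
def down(yawx):
    c,n=np.cos(yawx),np.sin(yawx); return Ro.from_matrix(np.array([[c,n,0],[n,-c,0],[0,0,-1]]))
E
python3 - <<'E'
from h import *
plan((.45,-.29,.22),np.radians(-15.4))
E
```

```text
clock 0.1 p [ 0.2609 -0.5672  0.2217] F [-0.18  0.29 -0.4 ] w 1.0019510097402808
shift mm [-172.9 -287.6    2.1] rot [-0.0011  0.0016 -0.8712]
```

Emit:
{"api": "servo_tool", "payload": {
  "increments": [0,0,-0.175,-31,-52,0,40,0,0,-0.35,-62,-104,0,40,0,0,-0.525,-93,-156,0,40,0,0,-0.7,-124,-208,0,40,0,0,-0.87,-155,-260,0,40]
}}

```text
clock: 0.72
ee_pos: [0.4332, -0.3167, 0.2223]
orientation: [-0.0, 0.991, -0.132, -0.0]
wrist_force: [0.1, -0.0, -0.6]
grip_width: 0.527
```

```bash
python3 - <<'E'
from h import *
plan((.4695,.00,.22),np.radians(34)); print(env.sense()['qpos'])
E
```

```text
clock 0.725 p [ 0.4332 -0.3167  0.2223] F [ 0.11 -0.04 -0.55] w 0.5272987450618
shift mm [ -47.9 -315.1    2.4] rot [-4.000e-04  1.000e-04 -8.582e-01]
[-8.39572332e-01  4.09378878e-01  1.65428901e+00  1.29536587e-04
  1.07830635e+00 -5.74841130e-01]
```

Emit:
{"api": "servo_tool", "payload": {
  "increments": [0,0,-0.175,-9,-60,0,40,0,0,-0.35,-18,-120,0,40,0,0,-0.52,-27,-180,0,40,0,0,-0.69,-36,-240,0,40,0,0,-0.86,-45,-300,0,40]
}}

```text
clock: 1.35
ee_pos: [0.4691, -0.0154, 0.2224]
orientation: [-0.0, 0.956, 0.293, 0.0]
wrist_force: [0.8, -0.3, 0.9]
grip_width: 0.46
```

```bash
python3 - <<'E'
from h import *
plan((.4695,.229,.15),np.radians(81.4)); print(env.sense()['qpos'])
E
```

```text
clock 1.35 p [ 0.4691 -0.0154  0.2224] F [ 0.76 -0.25  0.87] w 0.45957181953674947
shift mm [ 137.4 -202.1   72.5] rot [-0.000e+00 -1.000e-04 -8.255e-01]
[-2.71639884e-01  3.19279010e-01  1.81093387e+00  7.50323516e-05
  1.01141026e+00 -8.66917484e-01]
```

Emit:
{"api": "servo_tool", "payload": {
  "increments": [0,0,-0.165,27,-40,14,40,0,0,-0.33,55,-81,29,40,0,0,-0.495,82,-121,43,40,0,0,-0.66,110,-162,58,40,0,0,-0.825,137,-202,72,40]
}}

```text
clock: 1.98
ee_pos: [0.4703, 0.2284, 0.1498]
orientation: [-0.0, 0.758, 0.652, -0.0]
wrist_force: [0.0, -0.4, 0.2]
grip_width: 0.464
```

```bash
python3 - <<'E'
from h import *
snap('scene','s1');snap('top','t1')
crop('s1',90,130,290,280,4,'d1');crop('t1',110,120,260,230,5,'d2')
plan((.4695,.229,.034),np.radians(81.4))
E
```

```text
clock 2.075 p [0.4692 0.2304 0.149 ] F [ 0.77 -0.66  0.08] w 0.4623948952684142
shift mm [ -1.4   0.7 115. ] rot [-0.0024 -0.0003  0.0008]
```

View pics/d1.png

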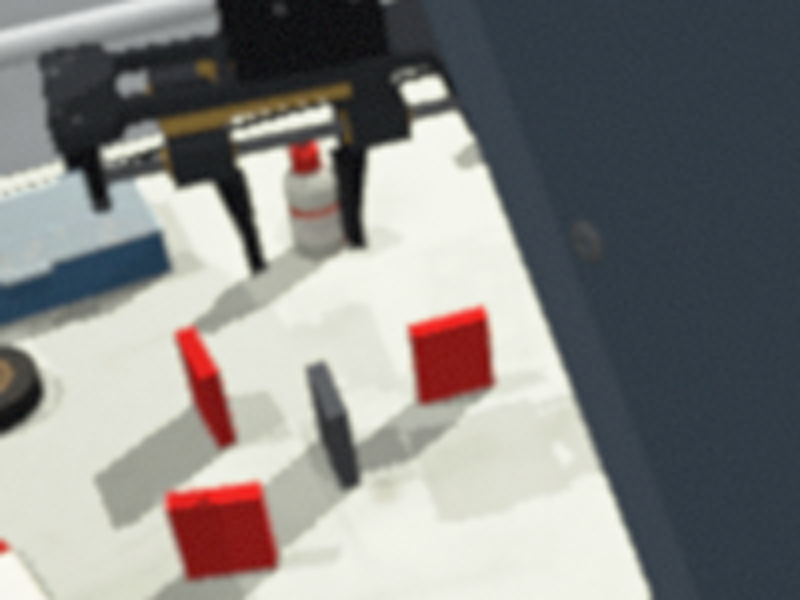

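View pics/d2.png

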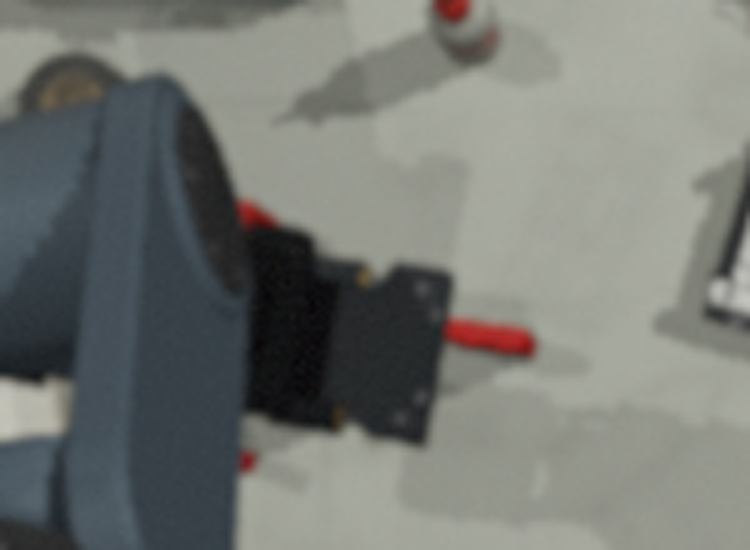

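```bash
python3 - <<'E'
from h import *
f=load('s1');p=np.array([.4692,.2304,.149]);x=np.array([np.cos(np.radians(81.4)),np.sin(np.radians(81.4)),0])
for d in(.020,.0,-.020): print(proj(f,p+d*x))
E
```

```text
[153.6 194.8]
[163.9 192.4]
[174.  190.1]
```

Emit:
{"api": "servo_tool", "payload": {
  "increments": [0,0,0,0,0,25,40,0,0,0,-1,0,50,40,0,0,0,-1,0,75,40,0,0,0,-1,0,90,40,0,0,0,-1,0,90,40]
}}

```text
clock: 2.7
ee_pos: [0.4699, 0.2252, 0.0597]
orientation: [-0.001, 0.76, 0.65, -0.001]
wrist_force: [-0.5, 0.0, 0.9]
grip_width: 0.461
```

```bash
python3 - <<'E'
from h import *
snap('scene','s2')
crop('s2',130,180,230,255,8,'d3')
plan((.4695,.229,.034),np.radians(81.4))
E
```

```text
clock 2.75 p [0.4705 0.2254 0.0605] F [0.43 0.08 0.99] w 0.4635022925982144
shift mm [ 3.4 -1.6 26.5] rot [-0.0005  0.0002 -0.0064]
```

View pics/d3.png

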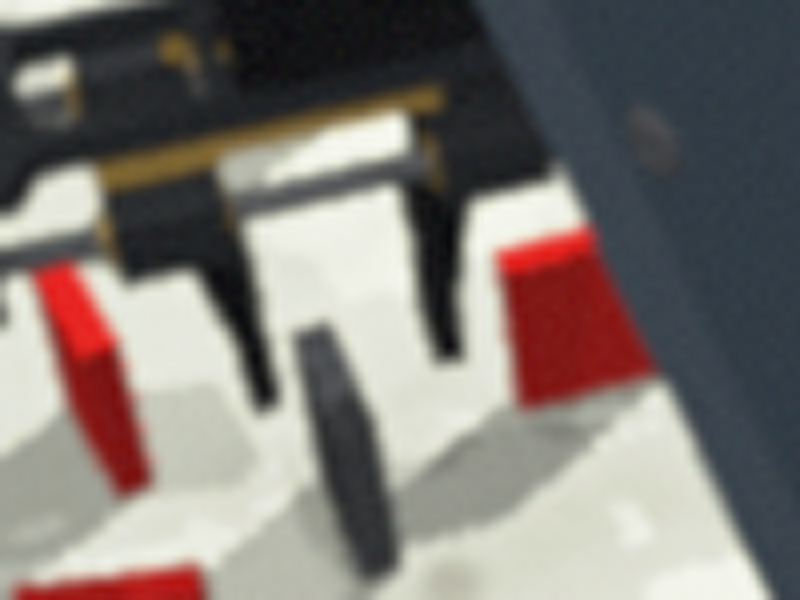

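The scene crop shows the fingers straddling the dark bar: left tip (263,400), right tip (445,355), bar top centre about (333,370). So the bar sits slightly left of centre between the fingers. I'll nudge +x of the tool and go down.

Emit:
{"api": "servo_tool", "payload": {
  "increments": [0,0,0,3,-1,0,40,0,0,0,3,-1,10,40,0,0,0,3,-1,26,40,0,0,0,3,-1,26,40,0,0,0,3,-1,26,40]
}}

```text
clock: 3.38
ee_pos: [0.4697, 0.2288, 0.0342]
orientation: [-0.0, 0.76, 0.65, -0.0]
wrist_force: [-0.7, -0.1, -0.9]
grip_width: 0.462
```

```bash
python3 - <<'E'
from h import *
snap('scene','s3')
crop('s3',130,180,230,255,8,'d4')
plan((.4695,.229,.034),np.radians(81.4))
E
```

```text
clock 3.425 p [0.47   0.2289 0.0344] F [ 0.46 -0.29  0.11] w 0.4554272285630486
shift mm [ 0.1 -0.5  0.4] rot [-0.0002  0.0001 -0.0057]
```

View pics/d4.png

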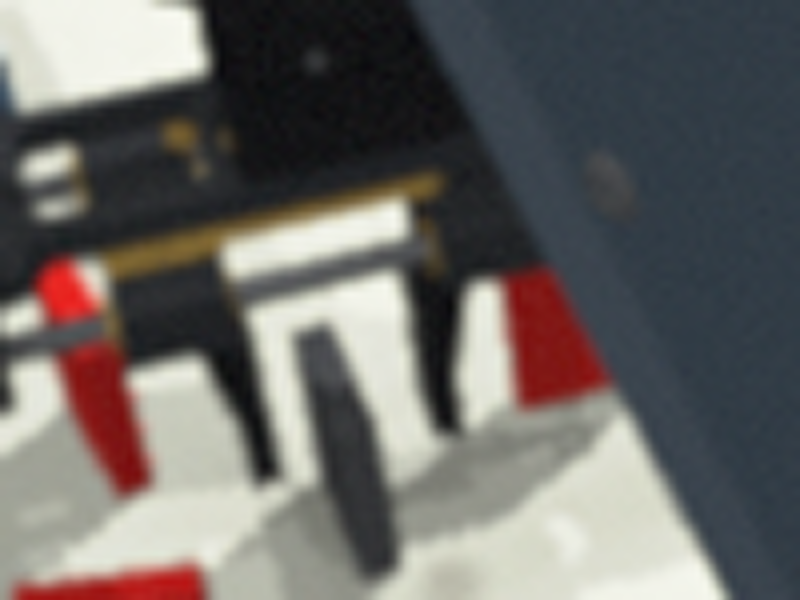

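The fingers straddle the bar, centred at about (355,455) against the bar at (345,450). Closing now.

Emit:
{"api": "servo_tool", "payload": {
  "increments": [0,0,0,0,0,0,20,0,0,0,0,0,0,8,0,0,0,0,0,0,5,0,0,0,0,0,0,5,0,0,0,0,0,0,5],
  "newtons": 25
}}

```text
clock: 4.05
ee_pos: [0.4701, 0.2289, 0.0347]
orientation: [0.0, 0.76, 0.65, 0.0]
wrist_force: [0.5, 0.4, 1.6]
grip_width: 0.138
```

Emit:
{"api": "servo_tool", "payload": {
  "increments": [0,0,0,0,0,-15,5,0,0,0,0,0,-40,5,0,0,0,0,0,-70,5,0,0,0,0,0,-85,5,0,0,0,0,0,-85,5]
}}

```text
clock: 4.68
ee_pos: [0.4707, 0.2291, 0.1208]
orientation: [0.001, 0.76, 0.65, 0.001]
wrist_force: [1.1, -0.2, -1.2]
grip_width: 0.138
```

```bash
python3 - <<'E'
from h import *
y=-.276; R=np.array([[np.cos(y),-np.sin(y)],[np.sin(y),np.cos(y)]])
g=np.array([.5375,-.046])+R@[0,.04]; print(g)
plan((*g,.12),y+np.pi/2)
E
```

```text
[ 0.54840037 -0.00751387]
clock 4.675 p [0.4707 0.2291 0.1208] F [ 1.1  -0.2  -1.19] w 0.13753603009025664
shift mm [-221.7  113.5    0.9] rot [ 0.0026 -0.0013  0.1203]
```

Emit:
{"api": "servo_tool", "payload": {
  "increments": [0,0,0.01,-20,10,0,5,0,0,0.03,-55,28,0,5,0,0,0.06,-95,48,0,5,0,0,0.08,-135,69,0,5,0,0,0.1,-175,90,0,5]
}}

```text
clock: 5.3
ee_pos: [0.5311, 0.0408, 0.1183]
orientation: [-0.001, 0.792, 0.611, -0.001]
wrist_force: [-0.3, -0.4, -0.6]
grip_width: 0.138
```

Emit:
{"api": "servo_tool", "payload": {
  "increments": [0,0,0.01,-25,12,0,5,0,0,0.02,-40,20,0,5,0,0,0.02,-45,24,0,5,0,0,0.02,-45,24,0,5,0,0,0.02,-45,24,0,5]
}}

```text
clock: 5.92
ee_pos: [0.5431, -0.0065, 0.1194]
orientation: [-0.0, 0.797, 0.604, -0.0]
wrist_force: [0.1, 0.5, -1.3]
grip_width: 0.138
```

```bash
python3 - <<'E'
from h import *
snap('scene','s4');snap('top','t4')
crop('s4',200,120,300,220,6,'e1');crop('t4',220,120,340,210,6,'e2')
y=-.276; R=np.array([[np.cos(y),-np.sin(y)],[np.sin(y),np.cos(y)]])
g=np.array([.5375,-.046])+R@[0,.04]; print(g)
plan((*g,.12),y+np.pi/2)
E
```

```text
[ 0.54840037 -0.00751387]
clock 6.025 p [ 0.5432 -0.0066  0.1196] F [ 0.16  0.2  -0.47] w 0.138632012974431
shift mm [ 0.5  5.3 -0.4] rot [-0.0004 -0.0001  0.0015]
```

View pics/e1.png

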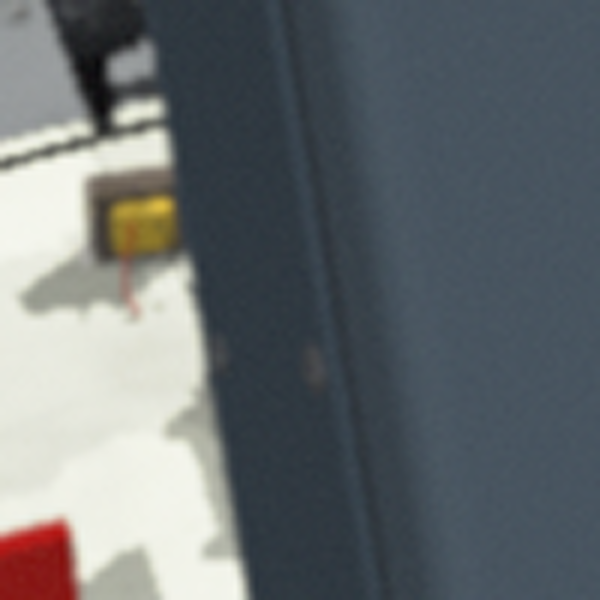

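View pics/e2.png

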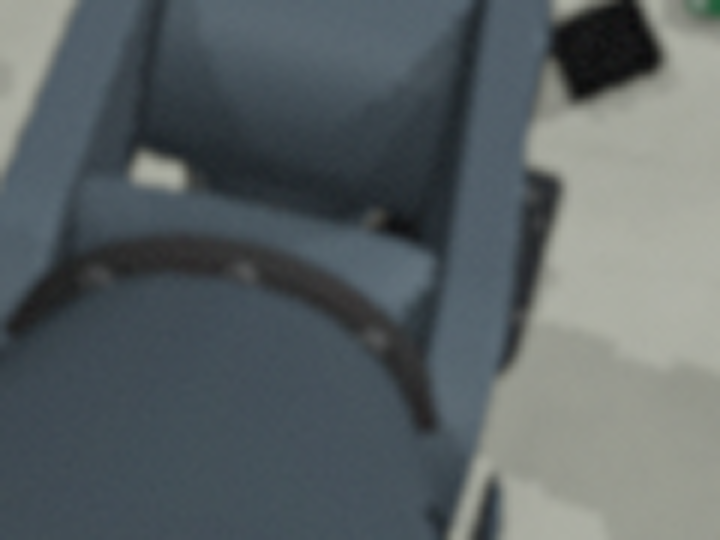

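At the jig both cameras are blocked by the arm. I'll compare the robot with the camera calibration using the frames I already have, and fit the jig in the scene view.

```bash
python3 - <<'E'
from h import *
f=load('s3'); print('s3 tcp pred',proj(f,[.47,.2289,.0344]))
f=load('s2'); print('s2 tcp pred',proj(f,[.4705,.2254,.0605]))
f=load('s0');
c=np.array([.538,-.0451]);y=-.276
R=np.array([[np.cos(y),-np.sin(y)],[np.sin(y),np.cos(y)]])
for n,d,z in [('tile+y-x',(-.032,.032),.036),('tile+y+x',(.032,.032),.036),('tile-y-x',(-.032,-.032),.036),('tile-y+x',(.032,-.032),.036),('base -x+y',(-.056,.07),0),('slim in -x',(-.0357,.048),.03),('endrail +x outer +y',(.048,.07),.03),('endrail -x outer +y',(-.048,.07),.03)]:
    p=np.r_[c+R@d,z]; q=proj(f,p); print(n,q,((q-[225,160]+.5)*9).round())
crop('s0',228,165,278,205,16,'g1');crop('t0',245,140,285,190,14,'g2')
crop('s3',145,210,205,255,13,'g3')
E
```

```text
s3 tcp pred [172.4 233.6]
s2 tcp pred [172.2 224.1]
tile+y-x [253.8 188.6] [264. 262.]
tile+y+x [247.4 174.5] [206. 135.]
tile-y-x [277.8 184.7] [480. 227.]
tile-y+x [270.3 171. ] [412. 104.]
base -x+y [241.6 207.9] [154. 436.]
slim in -x [248.  192.3] [212. 295.]
endrail +x outer +y [232.2 175.1] [ 69. 140.]
endrail -x outer +y [240.7 196.6] [146. 334.]
```

View pics/g1.png

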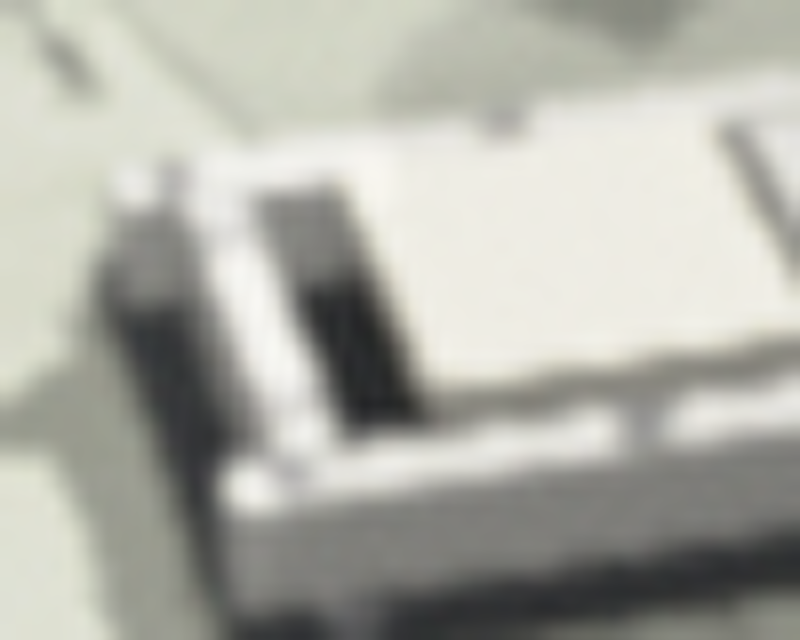

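View pics/g2.png

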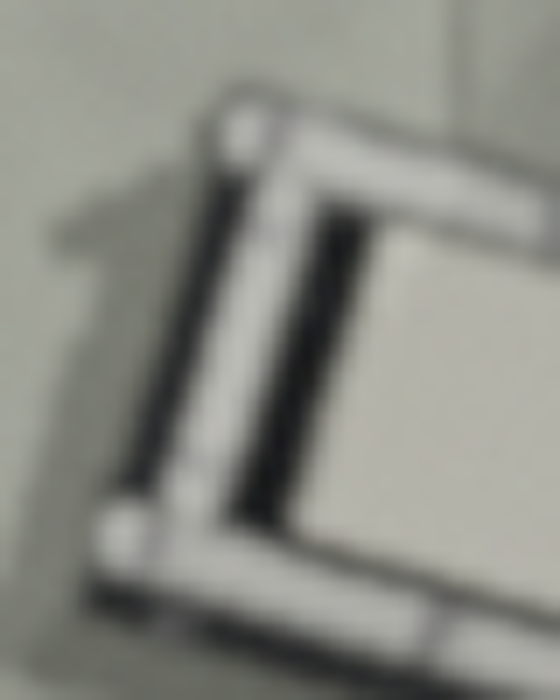

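View pics/g3.png

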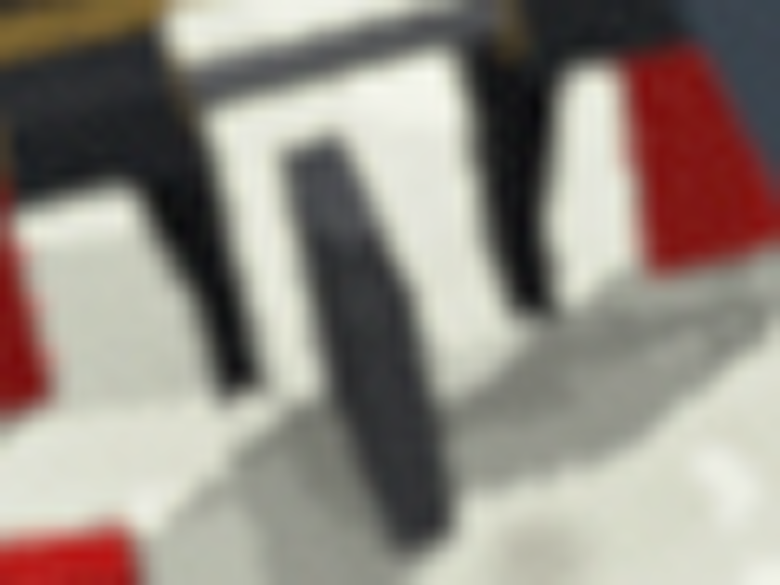

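```bash
python3 - <<'E'
from h import *
from scipy.ndimage import map_coordinates
ft=load('t0');fs=load('s0')
y=-.276;c=np.array([.538,-.0451])
R=np.array([[np.cos(y),-np.sin(y)],[np.sin(y),np.cos(y)]])
def prof(fn,f,axis,others,rng,z):
    g=cv2.imread(f'pics/{fn}.png').astype(float).mean(2)
    out=[]
    for o in others:
        q=np.array([proj(f,np.r_[c+R@((t,o) if axis==0 else (o,t)),z]) for t in rng])
        out.append(map_coordinates(g,[q[:,1],q[:,0]],order=1))
    return np.array(out)
def cross(r,v):
    # max gradient locations
    gr=np.gradient(v); k=[i for i in range(1,len(v)-1) if abs(gr[i])>=abs(gr[i-1]) and abs(gr[i])>abs(gr[i+1]) and abs(gr[i])>3]
    return [(round(r[i]*1000,1),round(gr[i],1)) for i in k]
def proj(f,P):
    T=f['T'];cc=T[:3,:3].T@(np.array(P)-T[:3,3]); q=f['mtx']@[cc[0],-cc[1],-cc[2]]; return q[:2]/q[2]
rng=np.arange(-.08,.08,.001)
for z in(.03,.036):
  for o in(-.02,0,.02):
    print('top y z',z,o,cross(rng,prof('t0',ft,1,[o-.004,o,o+.004],rng,z).mean(0)))
  for o in(-.02,0,.02): print('top x z',z,o,cross(rng,prof('t0',ft,0,[o-.004,o,o+.004],rng,z).mean(0)))
for z in(.03,.036):
  for o in(-.02,0,.02):
    print('scn y z',z,o,cross(rng[60:],prof('s0',fs,1,[o-.002,o,o+.002],rng[60:],z).mean(0)))
E
```

```text
top y z 0.03 -0.02 [(np.float64(-66.0), np.float64(10.3)), (np.float64(-40.0), np.float64(-17.1)), (np.float64(-34.0), np.float64(18.2)), (np.float64(33.0), np.float64(-20.1)), (np.float64(45.0), np.float64(19.4)), (np.float64(59.0), np.float64(-19.2)), (np.float64(67.0), np.float64(10.7))]
top y z 0.03 0 [(np.float64(-66.0), np.float64(10.3)), (np.float64(-40.0), np.float64(-17.5)), (np.float64(-34.0), np.float64(18.4)), (np.float64(33.0), np.float64(-19.7)), (np.float64(45.0), np.float64(20.3)), (np.float64(59.0), np.float64(-20.6)), (np.float64(67.0), np.float64(10.8))]
top y z 0.03 0.02 [(np.float64(-79.0), np.float64(-3.0)), (np.float64(-66.0), np.float64(10.3)), (np.float64(-40.0), np.float64(-17.1)), (np.float64(-34.0), np.float64(17.9)), (np.float64(33.0), np.float64(-21.4)), (np.float64(45.0), np.float64(18.9)), (np.float64(59.0), np.float64(-18.9)), (np.float64(67.0), np.float64(10.3))]
top x z 0.03 -0.02 [(np.float64(-74.0), np.float64(-4.4)), (np.float64(-58.0), np.float64(-9.3)), (np.float64(-50.0), np.float64(16.9)), (np.float64(-37.0), np.float64(-12.6)), (np.float64(-
[... 3284 characters left out ...]
(13.1))]
scn y z 0.03 0.02 [(np.float64(28.0), np.float64(-18.5)), (np.float64(44.0), np.float64(14.8)), (np.float64(55.0), np.float64(-15.6)), (np.float64(73.0), np.float64(14.6))]
scn y z 0.036 -0.02 [(np.float64(32.0), np.float64(-28.0)), (np.float64(46.0), np.float64(30.2)), (np.float64(58.0), np.float64(-22.9)), (np.float64(76.0), np.float64(14.5))]
scn y z 0.036 0 [(np.float64(31.0), np.float64(-22.9)), (np.float64(46.0), np.float64(23.2)), (np.float64(58.0), np.float64(-21.5)), (np.float64(77.0), np.float64(16.0))]
scn y z 0.036 0.02 [(np.float64(30.0), np.float64(-18.3)), (np.float64(46.0), np.float64(14.8)), (np.float64(57.0), np.float64(-15.6)), (np.float64(70.0), np.float64(9.4))]
```

```bash
python3 - <<'E'
from h import *
y=-.276; R=np.array([[np.cos(y),-np.sin(y)],[np.sin(y),np.cos(y)]])
g=np.array([.538,-.0451])+R@[-.001,.0384]; print(g)
plan((*g,.076),y+np.pi/2)
E
```

```text
[ 0.5475022  -0.00788081]
clock 6.025 p [ 0.5432 -0.0066  0.1196] F [ 0.16  0.2  -0.47] w 0.138632012974431
shift mm [-0.1  4.5 43.6] rot [-0.0004 -0.0001  0.0015]
```

Emit:
{"api": "servo_tool", "payload": {
  "increments": [0,0,0,0,4.5,10,5,0,0,0,0,4.5,25,5,0,0,0,0,4.5,40,5,0,0,0,0,4.5,44,5,0,0,0,0,4.5,44,5]
}}

```text
clock: 6.65
ee_pos: [0.5475, -0.0087, 0.0748]
orientation: [-0.001, 0.798, 0.603, -0.0]
wrist_force: [-0.2, 1.4, -0.2]
grip_width: 0.134
```

```bash
python3 - <<'E'
from h import *
y=-.276
plan((.5475,-.0079,.067),y+np.pi/2)
E
```

```text
clock 6.65 p [ 0.5475 -0.0087  0.0748] F [-0.19  1.38 -0.21] w 0.13387530329365083
shift mm [ 0.8 -0.2  7.8] rot [-0.0014  0.      0.0001]
```

Emit:
{"api": "servo_tool", "payload": {
  "increments": [0,0,0,0,0,2,5,0,0,0,0,0,4,5,0,0,0,0,0,6,5,0,0,0,0,0,8,5,0,0,0,0,0,8,5]
}}

```text
clock: 7.28
ee_pos: [0.5478, -0.0087, 0.0674]
orientation: [-0.0, 0.798, 0.603, -0.0]
wrist_force: [-0.1, 0.4, -0.4]
grip_width: 0.134
```

Spacer foot is at about 33 mm, below the tile top, with no contact force. Next step down, past the rail tops.

Emit:
{"api": "servo_tool", "payload": {
  "increments": [0,0,0,0,0,2,5,0,0,0,0,0,4,5,0,0,0,0,0,6,5,0,0,0,0,0,7,5,0,0,0,0,0,7,5]
}}

```text
clock: 7.9
ee_pos: [0.5478, -0.0088, 0.0604]
orientation: [-0.0, 0.798, 0.603, -0.0]
wrist_force: [-0.4, 0.4, -1.7]
grip_width: 0.139
```

Emit:
{"api": "servo_tool", "payload": {
  "increments": [0,0,0,0,0,2,5,0,0,0,0,0,4,5,0,0,0,0,0,6,5,0,0,0,0,0,8,5,0,0,0,0,0,8,5]
}}

```text
clock: 8.52
ee_pos: [0.5478, -0.0087, 0.0523]
orientation: [-0.0, 0.798, 0.603, -0.0]
wrist_force: [0.5, -0.2, -1.4]
grip_width: 0.133
```

Emit:
{"api": "servo_tool", "payload": {
  "increments": [0,0,0,0,0,2,5,0,0,0,0,0,4,5,0,0,0,0,0,6,5,0,0,0,0,0,8,5,0,0,0,0,0,9,5]
}}

```text
clock: 9.15
ee_pos: [0.5478, -0.0088, 0.0434]
orientation: [-0.0, 0.798, 0.603, -0.0]
wrist_force: [0.6, 0.2, -0.6]
grip_width: 0.139
```

Emit:
{"api": "servo_tool", "payload": {
  "increments": [0,0,0,0,0,0.3,5,0,0,0,0,0,0.6,5,0,0,0,0,0,0.9,5,0,0,0,0,0,1.2,5,0,0,0,0,0,1.2,5]
}}

```text
clock: 9.78
ee_pos: [0.5479, -0.0088, 0.0427]
orientation: [0.0, 0.798, 0.603, 0.0]
wrist_force: [-0.6, 0.4, 2.5]
grip_width: 0.134
```

The spacer is on the floor at TCP z 42.7 mm, as predicted. Releasing.

Emit:
{"api": "servo_tool", "payload": {
  "increments": [0,0,0,0,0,-0.5,13,0,0,0,0,0,-0.5,18,0,0,0,0,0,-0.5,24,0,0,0,0,0,-0.5,30,0,0,0,0,0,-0.5,30]
}}

```text
clock: 10.4
ee_pos: [0.5479, -0.0088, 0.0428]
orientation: [-0.0, 0.798, 0.603, -0.0]
wrist_force: [0.8, 0.1, -0.1]
grip_width: 0.329
```

Emit:
{"api": "servo_tool", "payload": {
  "increments": [0,0,0,0,0,-10,30,0,0,0,0,0,-25,30,0,0,0,0,0,-50,30,0,0,0,0,0,-80,30,0,0,0,0,0,-80,30]
}}

```text
clock: 11.02
ee_pos: [0.55, -0.0092, 0.1261]
orientation: [0.003, 0.798, 0.603, 0.002]
wrist_force: [0.3, -0.6, 0.0]
grip_width: 0.345
```

Emit:
{"api": "servo_tool", "payload": {
  "increments": [0,0,0,-30,0,-10,30,0,0,0,-85,0,-30,0,0,0,0,-145,0,-30,0,0,0,0,-205,0,-30,0,0,0,0,-260,0,-30,0],
  "newtons": 20
}}

```text
clock: 11.65
ee_pos: [0.476, -0.2606, 0.1527]
orientation: [-0.0, 0.798, 0.603, -0.0]
wrist_force: [0.2, 0.4, 0.7]
grip_width: 0.03
```

```bash
python3 - <<'E'
from h import *
snap('scene','s5');snap('top','t5')
crop('s5',215,140,305,215,8,'f1');crop('t5',240,125,320,205,8,'f2')
y=-.276; R=np.array([[np.cos(y),-np.sin(y)],[np.sin(y),np.cos(y)]])
plan((*(np.array([.538,-.0451])+R@[-.001,-.0015]),.06),y+np.pi/2)
E
```

```text
clock 11.75 p [ 0.4763 -0.2647  0.1528] F [ 0.03  0.23 -0.06] w 0.01401659247892464
shift mm [226.8  -3.   92.2] rot [ 0.0021  0.0026 -0.0059]
```

View pics/f1.png

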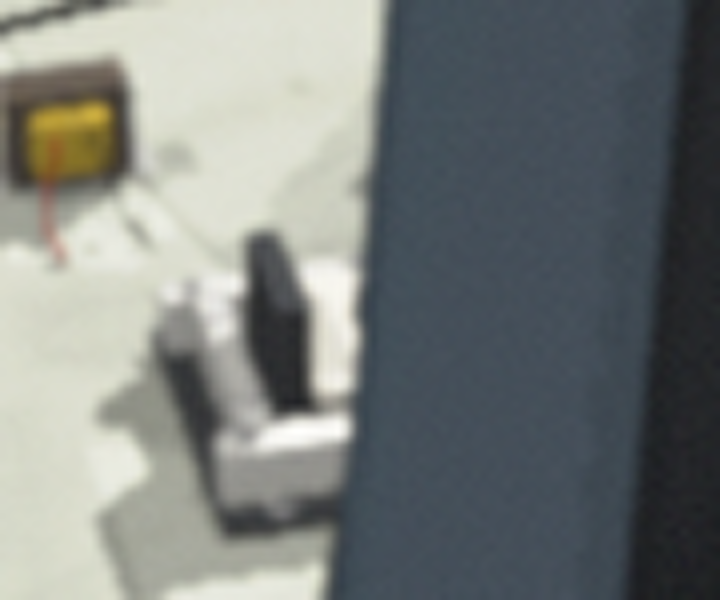

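View pics/f2.png

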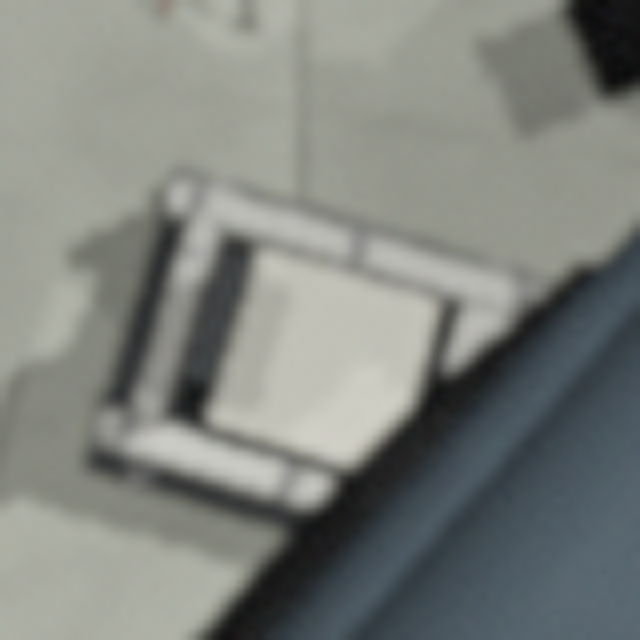

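The spacer stands upright in the wide gap: scene crop (280,320), top crop (222,310). The plate is still up and the narrow gap is empty. Now to the plate centre with closed fingers.

Emit:
{"api": "servo_tool", "payload": {
  "increments": [0,0,0,45,0,0,0,0,0,0,105,-1,0,0,0,0,0,165,-2,0,0,0,0,0,210,-3,0,0,0,0,0,227,-3,20,0]
}}

```text
clock: 12.38
ee_pos: [0.5368, -0.0363, 0.1336]
orientation: [0.001, 0.796, 0.605, 0.001]
wrist_force: [-0.1, 1.2, -0.8]
grip_width: 0.005
```

Emit:
{"api": "servo_tool", "payload": {
  "increments": [0,0,0,0,0,20,0,0,0,0,0,0,50,0,0,0,0,0,0,72,0,0,0,0,0,0,80,0,0,0,0,0,0,80,0]
}}

```text
clock: 13.0
ee_pos: [0.5356, -0.0392, 0.0525]
orientation: [-0.001, 0.797, 0.603, -0.0]
wrist_force: [0.1, -0.5, 0.2]
grip_width: 0.006
```

```bash
python3 - <<'E'
from h import *
y=-.276
plan((.537,-.0467,.04),y+np.pi/2)
E
```

```text
clock 13.0 p [ 0.5356 -0.0392  0.0525] F [ 0.13 -0.49  0.19] w 0.0058635490128960115
shift mm [-6.8  3.4 12.5] rot [-0.0014 -0.0001  0.0006]
```

Emit:
{"api": "servo_tool", "payload": {
  "increments": [0,0,0,-3,2,0,0,0,0,0,-7,3,0,0,0,0,0,-7,3,6,0,0,0,0,-7,3,13,0,0,0,0,-7,3,13,0]
}}

```text
clock: 13.62
ee_pos: [0.5363, -0.0471, 0.0391]
orientation: [-0.001, 0.798, 0.603, -0.001]
wrist_force: [0.1, -0.4, -0.0]
grip_width: 0.007
```

Emit:
{"api": "servo_tool", "payload": {
  "increments": [0,0,0,0,0,1,0,0,0,0,0,0,2,0,0,0,0,0,0,3,0,0,0,0,0,0,4.5,0,0,0,0,0,0,4.5,0]
}}

```text
clock: 14.25
ee_pos: [0.5371, -0.0473, 0.0356]
orientation: [0.0, 0.798, 0.603, 0.0]
wrist_force: [-0.7, -0.5, 2.6]
grip_width: 0.003
```

Emit:
{"api": "servo_tool", "payload": {
  "increments": [0,0,0,0,0,0.7,0,0,0,0,0,0,1.4,0,0,0,0,0,0,2.1,0,0,0,0,0,0,3,0,0,0,0,0,0,3,0]
}}

```text
clock: 14.88
ee_pos: [0.5371, -0.0473, 0.0326]
orientation: [0.0, 0.798, 0.603, 0.0]
wrist_force: [0.1, 0.5, 5.6]
grip_width: 0.007
```

Emit:
{"api": "servo_tool", "payload": {
  "increments": [0,0,0,0,0,0.5,0,0,0,0,0,0,1,0,0,0,0,0,0,1.5,0,0,0,0,0,0,2,0,0,0,0,0,0,2,0]
}}

```text
clock: 15.5
ee_pos: [0.5371, -0.0473, 0.0308]
orientation: [0.0, 0.798, 0.603, 0.0]
wrist_force: [-1.6, 1.5, 7.2]
grip_width: 0.003
```

Emit:
{"api": "servo_tool", "payload": {
  "increments": [0,0,0,0,0,0.3,0,0,0,0,0,0,0.6,0,0,0,0,0,0,0.9,0,0,0,0,0,0,1,0,0,0,0,0,0,1,0]
}}

```text
clock: 16.12
ee_pos: [0.5371, -0.0473, 0.0302]
orientation: [0.0, 0.798, 0.603, 0.0]
wrist_force: [-1.9, 0.5, 9.8]
grip_width: 0.003
```

Emit:
{"api": "servo_tool", "payload": {
  "increments": [0,0,0,0,0,0.2,0,0,0,0,0,0,0.4,0,0,0,0,0,0,0.5,0,0,0,0,0,0,0.5,0,0,0,0,0,0,0.5,0]
}}

```text
clock: 16.75
ee_pos: [0.5371, -0.0473, 0.0301]
orientation: [0.0, 0.798, 0.603, 0.0]
wrist_force: [-0.9, 1.2, 13.7]
grip_width: 0.001
```

The plate is at its stop: z no longer moves while the force rises. Backing off a touch to stay gentle, then checking.

Emit:
{"api": "servo_tool", "payload": {
  "increments": [0,0,0,0,0,-0.2,0,0,0,0,0,0,-0.2,0,0,0,0,0,0,-0.2,0,0,0,0,0,0,-0.2,0,0,0,0,0,0,-0.2,0]
}}

```text
clock: 17.38
ee_pos: [0.5371, -0.0473, 0.0302]
orientation: [0.0, 0.798, 0.603, 0.0]
wrist_force: [-1.1, 0.7, 12.3]
grip_width: 0.003
```

```bash
python3 - <<'E'
from h import *
snap('scene','s6');snap('top','t6')
crop('s6',205,130,305,205,7,'k1');crop('t6',215,115,335,205,6,'k2')
s=env.sense();print(s['clock'],s['ee_pos'],s['wrist_force'],s['wrist_torque'])
E
```

```text
17.475 [ 0.53712639 -0.04729056  0.03016326] [-1.52232888  1.17034741 11.96751655] [0.28436564 0.21724279 0.01234476]
```

View pics/k1.png

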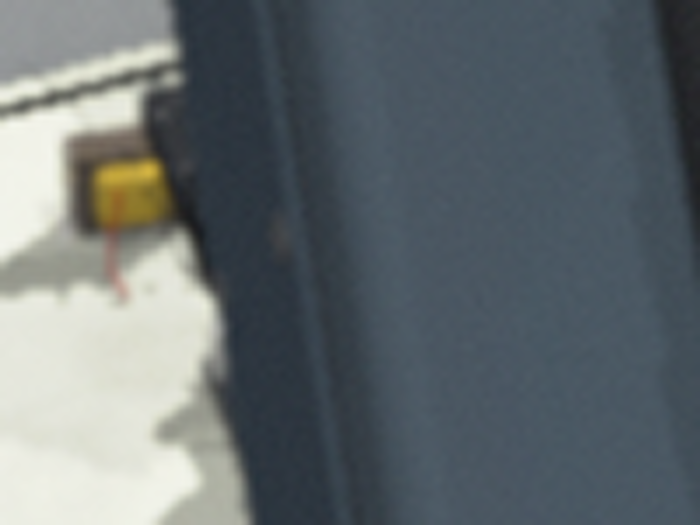

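View pics/k2.png

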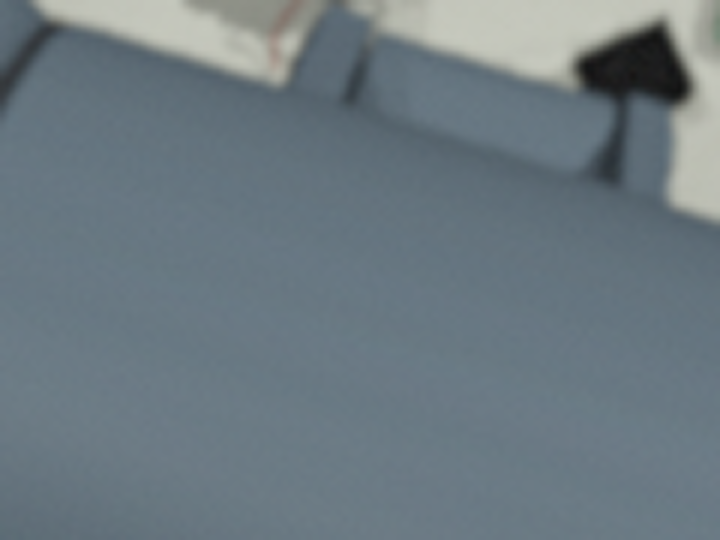

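```bash
python3 - <<'E'
from station import ticket
print(ticket.hand_in())
E
```

```text
the job is handed in; nothing more can be done
None
```

The spacer is in the wide gap and released, and the job was handed in at about 17.5 s with the fingertips still holding the plate down. I never touched the wedge or tried the narrow gap.

- **Spacer:** I took the dark upright bar, not the red look-alikes. It went down the +y gap with no side force and met the floor at the height expected (TCP z 42.7 mm, about 2.5 N). After release, both cameras showed it upright in the gap.
- **Plate:** With closed fingertips the force was about 2.6 N on contact at 36 mm, 5.6 N at 32.6 mm and 7.2 N at 30.8 mm. At about 30.1 mm the plate stopped moving while the force rose to 13.7 N, so I read that as the stop. I backed off slightly and was holding it with about 12 N at z = 30.2 mm.
- **What I could not check:** In the last pictures the arm hides the jig in both cameras. That the plate is flush rests on height and force alone, and I did not see the spacer again after pressing.
- **Camera disagreement:** The two cameras differed by about 1.5 mm on where the gap lies, so I aimed between them.

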